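Rock a locating block free of the boring jig

ROBOT

A 7-joint arm with a two-finger parallel gripper is mounted at the origin on the work surface. World frame = base frame: x ahead of the robot, y to its left, z up, the work surface at z = 0. Lengths are in mm, angles in rad, forces in N, time in s.
With the tool pointing down it reaches from about 400 to 850 mm from the base axis. Payload 4.5 kg.
Tool frame: the origin (TCP) lies midway between the tips of the shut fingers; the grasp point (between the pads) lies grip_depth behind it (grip_depth is the distance from the TCP to the grasp point, in mm); z points along the fingers, y is the direction in which the jaws open and shut (so a half turn about z gives the same grasp; the last joint's range is limited). The gripper opens to 88 mm and grips with 3 to 60 N. Pads are 18 mm wide; open, the fingers measure 123 mm over their backs; the gripper's body (75 mm by 187 mm) begins 45 mm behind the grasp point.
Start: joints at [-1.287, 0.689, -0.195, 1.565, 0.157, 0.902, -0.215], TCP at [154.485, 605.63, 238.743] pointing down, gripper open.
Joint ranges: [-3.01, 3.01], [-0.46, 2.08], [-1.47, 1.51], [0.13, 2.56], [-1, 4.14], [0.04, 2.09], [-2.66, 2.66]. Speed limits (rad/s): [2.57, 2.57, 3.14, 3.14, 3.14, 3.14, 3.14].

INTERFACE

Orientations are given as a rotation vector (axis times angle).
In Python, from workcell import * gives the robot as it stands. The module is installed in compiled form; this text tells all that it offers.
- The arm moves only by the tool step_arm, never from a script. Its argument "steps" is a list of rows, each a list of 7 numbers: the shift along the world's x, y, z as a fraction of full scale, then the turn, a rotation vector about the world's x, y, z as a fraction of full scale, then the opening, from 0 (shut) to 1 (fully open). A call has 1 to 8 rows; each row is the pose to reach, as a shift and turn from the pose measured when the call began; what a row does not reach only later rows make up. Full scale, the value 1, is 10 cm for a shift and 2 rad for a turn. A row lasts 1/8 s, in which the tool goes at most 62.5 mm and 10.7 degrees, less where a joint would pass 70% of its speed; a pose out of reach is approached as far as the arm can. A call with a number of a shift or a turn outside -1 to 1 is refused whole. A call with a gripper value outside its range is refused whole. The fingers move at their own pace and stop on an object; "newtons" is the grip in N (left out, the last holds). Time passes only in rows, so rows that repeat a pose let the fingers close. It gives the time, the measured TCP pose, the force and the opening at its end, in the units of the state.
- read_state(): the state, without advancing time (a new reading comes with each control period).
- snapshot(name): name is "side" or "top"; returns a dict with "pixels" (420x560x3 uint8, red, green, blue), "fx", "fy", "cx", "cy" (pixels), "position" and "orientation" of the camera in the world. Camera axes: x right, y down, z forward; pixel columns grow to the right and rows downward; lengths in mm; the calibration is good to about 2 mm. A picture is of the moment at which its call begins. There is no depth.
- close_job(): hands the job in, once; it reports no verdict.
Trained networks look in a picture, given as the dict that the camera call returned (one of the last four; its "shot" number tells which), for a name from the list of things; names that differ only in an ending like _2 or _b are one class to them, and where a whole thing is asked for, a point or a joint stands for the part that bears it (a point fixed in the world has none). Each returns a list of dicts, best first, with "conf" (0 to 1); they miss things now and then, are a little off and sometimes report something else, mostly with a low value. They report only what shows in the picture. A call takes as long as a camera call.
- silhouettes(picture, thing): "mask" (420x560 bool, what is visible of it) and "bbox" ([left, top, right, bottom] in pixels, round what is visible of it).
The state is a dict: "clock": time; "qpos": joint angles; "dq": joint speeds; "effort": joint torques, N m; "ee_pos": TCP position; "tcp_rot": TCP orientation; "force": force on the tool from outside, world axes, zero at the start; "moment": the same for the moment, N m; "opening": finger opening in mm.
Only numpy, scipy, OpenCV 4.12 (cv2) and the standard library are available. Lean on these libraries where they do the work, as an engineer would, in place of code of your own. Each camera call takes 0.05 s, during which the arm holds its last target.

TASK

The hammer boring jig has two locating blocks pinched tight in its slots; leave the one that the flip-over iron keeper leans towards, and take hold of the wooden head of the other. The jig only rests on its plate and comes up with a straight pull, so rock the block well over to both sides along the jig, again and again while easing it upward, until it frees, with the jig staying down, and do not disturb the keeper, the other block or the things lying around. Finish still gripping the block, holding it still and upright over its slot with its foot just clear of the jig's top, about 1 to 4 cm.

Things in the scene. Friction and masses are not known exactly. Their poses are not given: they have to be found in the camera images.
- plate: Fixed dark oak plate under the jig, 110 (x) x 240 (y) x 12 mm; origin at the centre of its underside, on the bench; y runs along the jig, z up. The jig on it is beech with a brass top, 70 (x) x 200 (y) x 44 mm, its top 56 mm above this origin. Slots for the blocks at plate x = 0, y = +60 and -60 mm, floor 22 mm above this origin.
- slot_l (a point): Middle of the mouth of the slot at plate y = +60 mm, at the jig's top. Either slot is 42 mm long (y), 16 mm across (x) and 34 mm deep, so a block can lean about 0.25 rad each way along the jig. A spring plunger on the -x side pinches the blade against a fixed face on the +x side; pinch faces 20 mm long, 8 to 20 mm below the mouth.
- slot_r (a point): The same for the slot at plate y = -60 mm. The pinch is some 17 N with friction about 0.6: a straight pull takes about 20 N until the block has risen 14 mm, then it is loose. While the block turns in the pinch (about a point 14 mm below the mouth) it slides up with a few newtons: about 1 mm of rise to each swing of 0.4 rad works well.
- jig (a joint): How far the jig has been lifted off its plate along its dowels, in m; 0 is down. It weighs about 1.2 kg, so about 12 N lift it; it cannot move sideways.
- keeper (a joint): Angle in rad of the dark iron keeper, a small arm 43 mm long with a ball end, hinged on the middle of the jig's top, 64 mm above the plate's origin. It has fallen to one side: about +1.35 leans to plate +y (towards block_l, so block_r comes out), about -1.35 to plate -y (towards block_r, so block_l comes out).
- keeper_tip (a point): Centre of the keeper's ball end (diameter 18 mm), 34 mm from its hinge. The hinge bracket on the jig's top is 22 mm (x) by 12 mm (y) and 12 mm high.
- block_l: Locating block, upright in the plate +y (y = +60 mm) slot; origin at its lowest point, the underside of the foot, z up. A steel blade 30 mm wide (y, along the jig) and 10 mm thick (x), its lowest 12 mm a rounded foot (radius 15 mm) only 6 mm thick, carries from height 50 to 78 mm a dark wooden head 26 x 26 x 28 mm to grip. About 0.1 kg.
- block_r: Locating block, upright in the plate -y (y = -60 mm) slot; origin at its lowest point, the underside of the foot, z up. A steel blade 30 mm wide (y, along the jig) and 10 mm thick (x), its lowest 12 mm a rounded foot (radius 15 mm) only 6 mm thick, carries from height 50 to 78 mm a dark wooden head 26 x 26 x 28 mm to grip. About 0.1 kg.
- block_l_top (a point): Centre of the top face of block_l's head, 78 mm above its foot. With the block home this is 44 mm above the jig's top, and the neck shows 16 mm between jig and head. Fingers closing along the jig (y) turn the block firmly; gripped across it (x) the head may pivot between the pads.
- block_r_top (a point): Centre of the top face of block_r's head, 78 mm above its foot. With the block home this is 44 mm above the jig's top, and the neck shows 16 mm between jig and head. Fingers closing along the jig (y) turn the block firmly; gripped across it (x) the head may pivot between the pads.
- key_lever: Beech piano key lever, bar 200 (x) x 22 x 20 mm lying on the bench; origin under its centre. Leave alone.
- awl: Bone-handled voicing awl, 153 mm long lying along its x, handle to -x, 24 mm thick; origin on the bench near its middle. Leave alone.
- tin: Round copper tin, diameter 74 mm, height 44 mm; origin at the centre of its underside. Leave alone.

How it is judged (in metres and radians):
On the way, in this order (a step that is already met when the one before it is completed fails the run):
1. the block that comes out is leaned to its outer side, away from the keeper, while still in its slot (top of the head 4 mm or more out of the middle) (((value of joint keeper below -0.8 rad and z of block_l in the frame of plate below 0.04 m and y of block_l_top in the frame of plate above 0.064 m) or (value of joint keeper above 0.8 rad and z of block_r in the frame of plate below 0.04 m and y of block_r_top in the frame of plate below -0.064 m))), for 0.02 s.
2. then it is rocked over to the inner side while still in its slot (4 mm or more) (((value of joint keeper below -0.8 rad and z of block_l in the frame of plate below 0.04 m and y of block_l_top in the frame of plate below 0.056 m) or (value of joint keeper above 0.8 rad and z of block_r in the frame of plate below 0.04 m and y of block_r_top in the frame of plate above -0.056 m))), for 0.02 s.
At the end, for the whole second after the job is handed in: The block away from the keeper is gripped, still, upright within 0.2 rad, over its slot within 25 mm, its foot 3 to 45 mm above the jig's top and touching nothing but the fingers; the jig is down within 3 mm and the other block home within 4 mm in height and 6 mm along (value of joint jig below 0.003 m and ((value of joint keeper below -0.8 rad and z of block_l in the frame of plate between 0.059 and 0.101 m and y of block_l in the frame of plate between 0.035 and 0.085 m and x of block_l in the frame of plate between -0.025 and 0.025 m and angle between block_l's own z axis and vertical below 0.2 rad and contact force between the fingers and block_l above 1 N and contact force between block_l and plate below 0.2 N and linear speed of block_l below 0.03 m/s and z of block_r in the frame of plate below 0.026 m and y of block_r in the frame of plate between -0.066 and -0.054 m) or (value of joint keeper above 0.8 rad and z of block_r in the frame of plate between 0.059 and 0.101 m and y of block_r in the frame of plate between -0.085 and -0.035 m and x of block_r in the frame of plate between -0.025 and 0.025 m and angle between block_r's own z axis and vertical below 0.2 rad and contact force between the fingers and block_r above 1 N and contact force between block_r and plate below 0.2 N and linear speed of block_r below 0.03 m/s and z of block_l in the frame of plate below 0.026 m and y of block_l in the frame of plate between 0.054 and 0.066 m))); the arm keeps its last pose, push and grip.
It fails at once if the keeper is flipped or raised (more than about 0.35 rad) (value of joint keeper between -1 and 1 rad).
It fails at once if the jig is lifted more than 5 mm off its plate (value of joint jig above 0.005 m).
It fails at once if the key lever, awl or tin is moved more than 20 mm (distance of any of key_lever, awl, tin from where it was at the start of the episode above 0.02 m).
It fails at once if the block that stays is lifted or shifted more than 8 mm ((value of joint keeper below -0.8 rad and distance of block_r from where it was at the start of the episode above 0.008 m) or (value of joint keeper above 0.8 rad and distance of block_l from where it was at the start of the episode above 0.008 m)).
It also fails if it takes over 58 s, if anything falls off the work surface, if the arm or the gripper's body presses on something with over 40 N, if the wrist force passes 120 N, or if a joint passes its speed limit or range.

## Working session

There is one attempt and no reset: what is moved stays moved. The work goes in short steps, Python scripts to look and compute and a tool call to move; the robot and the scene stay as the last step left them, time stands still between calls to the robot, and variables do not carry over. Pictures are saved under pics/ and viewed, and the job is handed in when it is done.

Besides the shell and the picture viewer there is one more tool, called after "Call:" as name(argument=value, ...) on one line, values as JSON. step_arm: Moves the arm, as the interface text tells. Shift numbers are shares of 10 cm and turn numbers shares of 2 rad, none past 1 either way. Its arguments: {"type":"object","properties":{"steps":{"type":"array"},"newtons":{"type":"number"}},"required":["steps"]}

```bash
mkdir -p pics
cat > h.py <<'E'
from workcell import *
import numpy as np, cv2
from scipy.spatial.transform import Rotation as R
def rot(o):
    o=np.array(o,float)
    return o if o.shape==(3,3) else (R.from_rotvec(o).as_matrix() if o.size==3 else R.from_quat(o).as_matrix())
def save(p,n): cv2.imwrite('pics/'+n,cv2.cvtColor(p['pixels'],cv2.COLOR_RGB2BGR))
def proj(p,X):
    X=np.atleast_2d(X); c=(X-np.array(p['position']))@rot(p['orientation'])
    return np.c_[p['fx']*c[:,0]/c[:,2]+p['cx'],p['fy']*c[:,1]/c[:,2]+p['cy']]
def atz(p,uv,z):
    uv=np.atleast_2d(uv); d=np.c_[(uv[:,0]-p['cx'])/p['fx'],(uv[:,1]-p['cy'])/p['fy'],np.ones(len(uv))]@rot(p['orientation']).T
    o=np.array(p['position']); return o+d*((z-o[2])/d[:,2])[:,None]
E
python3 - <<'E'
from h import *
for n in ('top','side'):
    p=snapshot(n); save(p,n+'0.png'); print(n,p['position'],p['orientation'],p['fx'],p['cx'],p['cy'])
    for t in ['plate','jig','keeper','block_l','key_lever','awl','tin']:
        for s in silhouettes(p,t): 
            ys,xs=np.nonzero(s['mask']); print(t,round(s['conf'],2),s['bbox'],xs.mean().round(1),ys.mean().round(1))
print(read_state())
E
```

```text
top [ 403.38087524    8.59519581 1163.20403722] [-2.16197376  2.11867414 -0.17104246] 451.8315079262623 285.3090720666477 210.69424658414636
plate 0.69 [208.2, 189.6, 300.6, 234.2] 252.9 212.4
jig 0.66 [210.9, 194.0, 290.7, 232.5] 251.5 210.8
keeper 0.64 [235.8, 203.6, 254.0, 211.8] 243.4 207.5
block_l 0.55 [218.8, 198.8, 234.0, 214.8] 226.2 206.4
block_l 0.54 [422.1, 185.5, 441.4, 266.3] 431.8 224.9
block_l 0.5 [271.0, 199.9, 282.5, 213.9] 275.4 207.5
block_l 0.39 [166.2, 241.9, 180.2, 275.5] 170.6 259.6
key_lever 0.85 [423.0, 187.8, 439.4, 265.7] 431.7 224.7
awl 0.82 [163.8, 239.8, 180.0, 272.6] 170.3 258.6
tin 0.87 [148.5, 144.7, 178.7, 179.0] 164.1 159.1
side [  37.35563552 -601.3199602   708.10526893] [-2.09202939  0.82484868 -0.3879719 ] 398.0151690797432 281.2401069688379 209.7784524728843
plate 0.77 [220.3, 189.7, 302.1, 251.1] 262.2 219.3
jig 0.96 [227.3, 192.5, 292.6, 241.2] 261.5 213.7
keeper 0.49 [249.8, 191.3, 258.3, 202.6] 253.8 196.7
block_l 0.64 [264.8, 198.7, 282.0, 219.4] 274.3 207.3
block_l 0.48 [242.4, 179.4, 253.4, 197.4] 245.5 188.8
key_lever 0.65 [356.2, 294.3, 431.7, 346.1] 392.4 322.3
awl 0.8 [170.7, 194.0, 197.3, 217.4] 183.2 205.2
tin 0.62 [234.4, 155.6, 254.5, 177.3] 245.1 166.6
{'clock': 0.8, 'qpos': array([-1.28718387,  0.68908378, -0.194625  ,  1.5653054 ,  0.15729078,
        0.90249338, -0.21508477]), 'dq': array([ 9.89393393e-04,  1.45421552e-03,  2.27064085e-04, -4.44043578e-04,
       -1.42581973e-03, -1.02773425e-04,  2.84382011e-05]), 'effort': array([ 2.48309352e-04, -5.27445138e+01, -1.26709990e+00, -1.53749281e+01,
       -5.18647407e-02, -8.86455564e-04,  2.87181683e-05]), 'ee_pos': array([154.47899479, 605.63182877, 238.7520359 ]), 'tcp_rot': array([-3.91301261e-01, -3.11710488e+00, -1.50189681e-04]), 'force': array([ 0.09220038,  0.25059116, -0.05970392]), 'moment': array([-0.01271204, -0.01002646, -0.00760463]), 'opening': 88.24703885160805}
```

Run:
```python
import cv2
a=cv2.imread('pics/top0.png')[140:290,140:340]; cv2.imwrite('pics/top0z.png',cv2.resize(a,None,fx=4,fy=4,interpolation=cv2.INTER_CUBIC))
a=cv2.imread('pics/side0.png')[150:260,200:320]; cv2.imwrite('pics/side0z.png',cv2.resize(a,None,fx=5,fy=5,interpolation=cv2.INTER_CUBIC))
```

```text
(no output)
```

View pics/top0z.png

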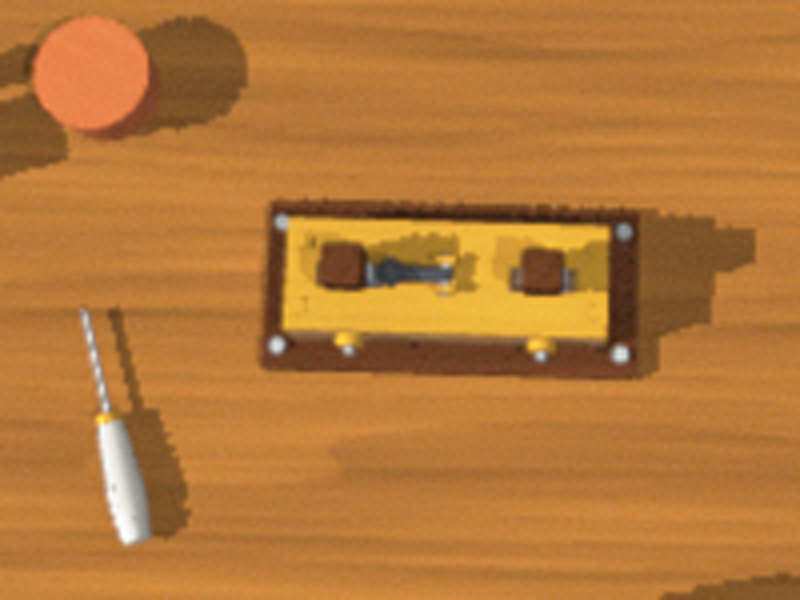

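View pics/side0z.png

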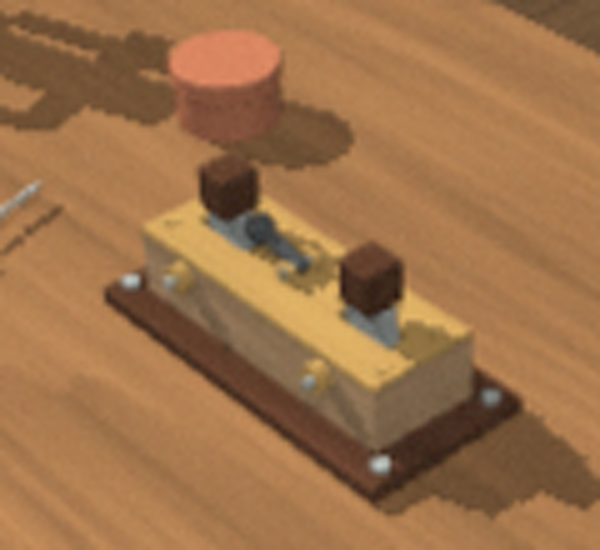

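View pics/top0.png

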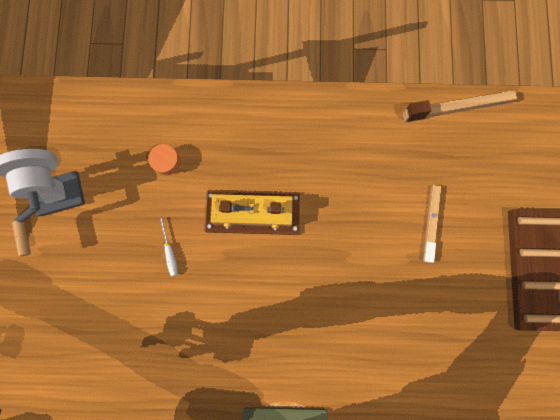

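The keeper leans to the image-left block, which is the +y one because the plungers on the -x side face the base. So block_r comes out; its head is at about top px (275.5, 207) and side px (274, 205). Next I'll fit the plate pose.

```bash
cat >> h.py <<'E'
def world(q,P):
    c,s=np.cos(q[2]),np.sin(q[2]); P=np.atleast_2d(P)
    return np.c_[q[0]+c*P[:,0]-s*P[:,1], q[1]+s*P[:,0]+c*P[:,1], P[:,2]]
E
python3 - <<'E'
from h import *
from scipy.optimize import least_squares
t=snapshot('top'); s=snapshot('side')
T=lambda l:np.array(l)/4+140-.5
S=lambda l:np.array(l)/5+[200,150]-.5
# jig top corners (+y+x),( -y+x),(-y-x),(+y-x)
J=[[35,100,56],[35,-100,56],[-35,-100,56],[-35,100,56]]
Pl=[[55,120,12],[55,-120,12],[-55,-120,12],[-55,120,12]]
H=[[0,-60,100]]; HL=[[0,60,100]]
ot=[(J,T([[285,217],[610,225],[607,340],[282,331]])),(Pl,T([[272,203],[637,212],[637,377],[264,369]]))]
os_=[([J[1],J[2],J[3]],S([[471,332],[378,388],[145,228]])),(Pl[1:],S([[520,402],[375,488],[107,292]]))]
def res(q):
    r=[]
    for p,o in((t,ot),(s,os_)):
        for P,uv in o: r.append((proj(p,world(q,P))-uv).ravel())
    return np.concatenate(r)
w=atz(t,T([[446,275]]),56)[0]
print(w)
f=least_squares(res,[w[0],w[1],0],loss='soft_l1'); q=f.x; print(q,f.fun.reshape(-1,2).round(2))
for n,p,mul,off in(('t',t,4,[140,140]),('s',s,5,[200,150])):
    im=cv2.imread('pics/top0z.png' if n=='t' else 'pics/side0z.png')
    hd=[[a,b-60,c] for c in(84-12,100) for a,b in((13,13),(13,-13),(-13,-13),(-13,13))]
    for P in (J,Pl,hd[:4],hd[4:],np.array(hd[4:])+[0,120,0],[[0,0,64],[0,34*np.sin(1.35),64+34*np.cos(1.35)]]):
        cv2.polylines(im,[((proj(p,world(q,P))-off+.5)*mul).astype(int)],True,(0,255,0),1)
    cv2.imwrite(f'pics/fit_{n}.png',im)
print('slot_r',world(q,[[0,-60,56]]), 'slot_l',world(q,[[0,60,56]]))
np.save('q.npy',q)
E
```

```text
[583.49558657  93.29660827  56.        ]
[ 5.81630288e+02  9.29163267e+01 -3.70052402e-03] [[ 0.79  0.44]
 [-0.29  0.36]
 [-0.15 -0.55]
 [ 0.15 -0.24]
 [-0.61 -0.54]
 [ 0.52 -0.58]
 [-0.28  0.33]
 [-0.79  0.09]
 [ 0.73  0.35]
 [-0.42  0.81]
 [-0.33  0.2 ]
 [ 1.3  -0.74]
 [-0.03  1.05]
 [-0.87 -0.42]]
slot_r [[581.40825689  32.91673752  56.        ]] slot_l [[581.85231876 152.91591589  56.        ]]
```

View pics/fit_t.png

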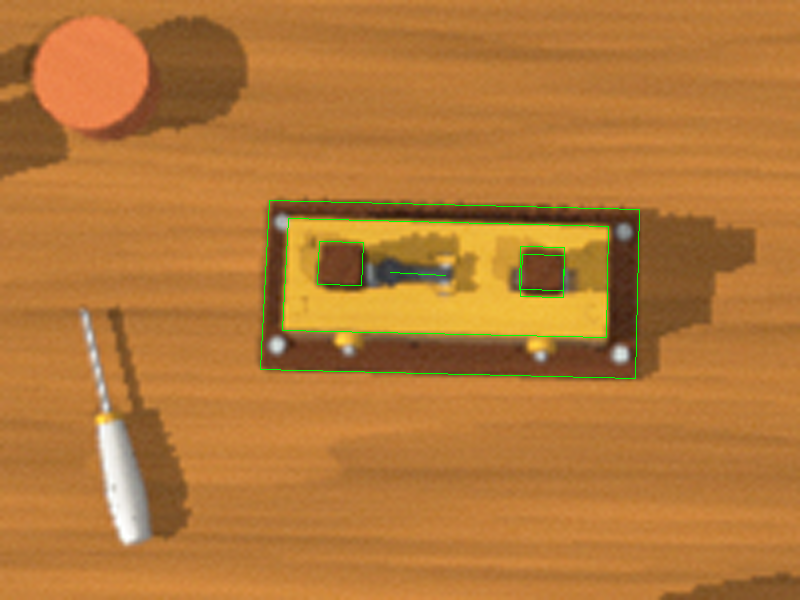

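View pics/fit_s.png

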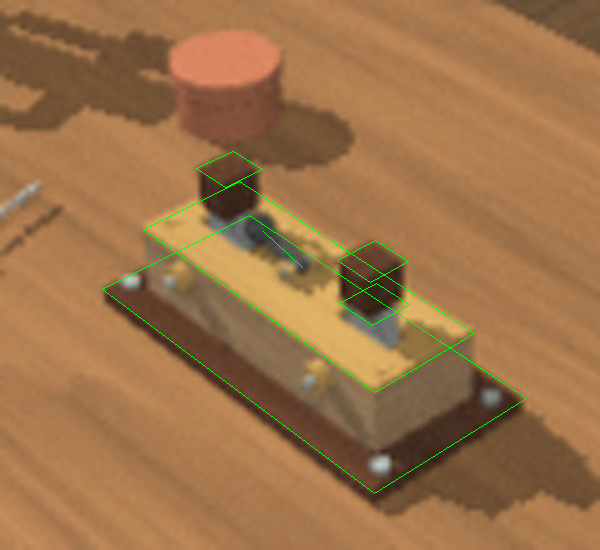

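Run:
```python
from h import *
import workcell
print([n for n in dir(workcell) if n[0]!='_']); print(grip_depth)
st=read_state(); print(R.from_rotvec(st['tcp_rot']).as_matrix().round(3))
Rt=R.from_matrix(np.diag([-1,1,-1.])); Rt2=R.from_matrix(np.diag([1,-1,-1.]))
for r in(Rt,Rt2): print((r*R.from_rotvec(st['tcp_rot']).inv()).as_rotvec())
```

```text
['IKError', 'close_job', 'grip_depth', 'read_state', 'silhouettes', 'snapshot']
18.700000000000003
[[-0.969  0.247 -0.   ]
 [ 0.247  0.969  0.   ]
 [ 0.     0.    -1.   ]]
[-1.21165235e-04 -3.78500021e-05  2.49753664e-01]
[-5.50143222e-05  1.76111570e-04 -2.89183898e+00]
```

Call:
step_arm(steps=[[0.37,-0.48,0,0,0,0.06,1],[0.74,-0.98,0,0,0,0.123,0.7],[0.74,-0.98,0,0,0,0.123,0.6]], newtons=40)

```text
clock: 1.27
ee_pos: [233.6, 502.5, 238.5]
tcp_rot: [0.019, 3.139, -0.007]
force: [0.2, -1.1, 0.2]
opening: 70.4
```

Call:
step_arm(steps=[[0.37,-0.48,0,0,0,0,0.57],[0.74,-0.98,0,0,0,0,0.57],[0.74,-0.98,0,0,0,0,0.57]])

```text
clock: 1.65
ee_pos: [310.8, 400.7, 238.5]
tcp_rot: [0.032, 3.137, -0.012]
force: [0.4, 0.4, 0.0]
opening: 50.3
```

Call:
step_arm(steps=[[0.37,-0.48,0,0,0,0,0.57],[0.74,-0.98,0,0,0,0,0.57],[0.74,-0.98,0,0,0,0,0.57]])

```text
clock: 2.02
ee_pos: [387.6, 299.3, 238.4]
tcp_rot: [0.045, 3.136, -0.015]
force: [0.7, 0.8, -0.3]
opening: 50.2
```

Call:
step_arm(steps=[[0.37,-0.48,0,0,0,0,0.57],[0.74,-0.98,0,0,0,0,0.57],[0.74,-0.98,0,0,0,0,0.57]])

```text
clock: 2.4
ee_pos: [464.3, 198.5, 238.3]
tcp_rot: [0.058, 3.134, -0.017]
force: [-0.4, 0.8, 0.8]
opening: 49.9
```

Call:
step_arm(steps=[[0.37,-0.48,0,0,0,0,0.57],[0.74,-0.98,0,0,0,0,0.57],[0.74,-0.98,0,0,0,0,0.57]])

```text
clock: 2.78
ee_pos: [540.9, 98.1, 238.1]
tcp_rot: [0.068, 3.132, -0.018]
force: [-0.8, 0.5, 0.2]
opening: 50.2
```

```bash
cat >> h.py <<'E'
RT=R.from_rotvec([0,0,-0.0037])*R.from_matrix(np.diag([-1,1,-1.]))
def go(target,th=0):
    st=read_state(); print('shift',((np.array(target)-st['ee_pos'])/100).round(3),'turn',((R.from_rotvec([th,0,0])*RT*R.from_rotvec(st['tcp_rot']).inv()).as_rotvec()/2).round(4), 'F',np.round(st['force'],1),'M',np.round(st['moment'],2),'lean',(R.from_rotvec(st['tcp_rot'])*RT.inv()).as_rotvec().round(3),st['ee_pos'].round(1),st['opening'])
E
python3 -c "
from h import *
go([581.4,32.9,150])"
```

```text
shift [ 0.405 -0.652 -0.881] turn [0.0058 0.0044 0.0198] F [-0.8  0.5  0.2] M [ 0.11  0.01 -0.03] lean [-0.012 -0.009 -0.04 ] [540.9  98.1 238.1] 50.157364228623024
```

Call:
step_arm(steps=[[0.2,-0.33,-0.4,0.006,0.004,0.02,0.57],[0.405,-0.65,-0.85,0.006,0.004,0.02,0.57],[0.405,-0.65,-0.85,0.006,0.004,0.02,0.57],[0.405,-0.65,-0.85,0.006,0.004,0.02,0.57]])

```text
clock: 3.28
ee_pos: [581.2, 37.3, 153.6]
tcp_rot: [-0.001, 3.14, 0.005]
force: [0.6, 0.5, 0.9]
opening: 50.4
```

```bash
python3 -c "
from h import *
go([581.4,32.9,70.5])
for n,(x,y) in(('top',(180,150)),('side',(200,120))):
    p=snapshot(n); a=cv2.cvtColor(p['pixels'],cv2.COLOR_RGB2BGR)[y:y+130,x:x+150]
    cv2.imwrite('pics/h_'+n+'.png',cv2.resize(a,None,fx=4,fy=4,interpolation=cv2.INTER_CUBIC))
"
```

```text
shift [ 0.002 -0.044 -0.831] turn [-0.0016  0.0005 -0.0021] F [0.6 0.5 0.9] M [0.01 0.02 0.02] lean [ 0.003 -0.001  0.004] [581.2  37.3 153.6] 50.408656542290615
```

View pics/h_side.png

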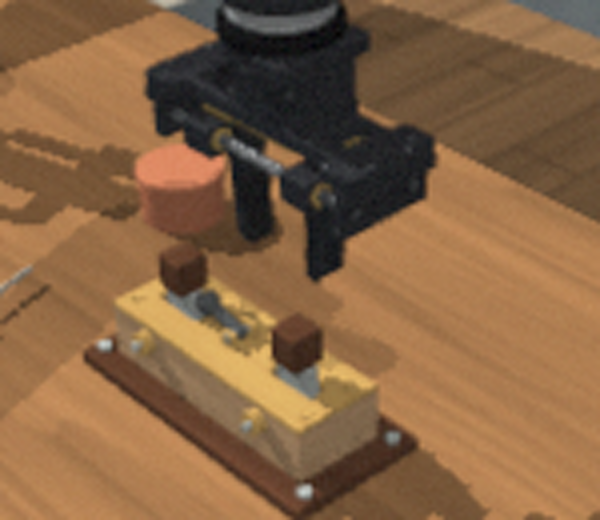

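View pics/h_top.png

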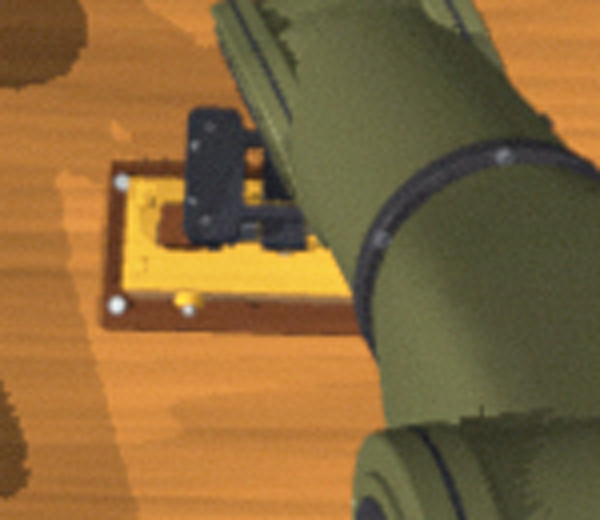

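The fingers straddle the jig line, with the near finger tip at about (322,275) in the zoomed side view and block_r's head below between them. I'll descend.

Call:
step_arm(steps=[[0,-0.044,-0.1,-0.0015,0,-0.002,0.57],[0,-0.044,-0.4,-0.0015,0,-0.002,0.57],[0,-0.044,-0.75,-0.0015,0,-0.002,0.57],[0,-0.044,-0.83,-0.0015,0,-0.002,0.57],[0,-0.044,-0.83,-0.0015,0,-0.002,0.57]])

```text
clock: 4.0
ee_pos: [581.7, 32.9, 71.8]
tcp_rot: [0.004, 3.139, -0.0]
force: [-0.1, -0.5, 0.0]
opening: 50.2
```

```bash
python3 -c "
from h import *
go([581.4,32.9,70.5])
for n,(x,y) in(('side',(200,120)),):
    p=snapshot(n); a=cv2.cvtColor(p['pixels'],cv2.COLOR_RGB2BGR)[y:y+130,x:x+150]
    cv2.imwrite('pics/d_'+n+'.png',cv2.resize(a,None,fx=4,fy=4,interpolation=cv2.INTER_CUBIC))
"
```

```text
shift [-0.003  0.    -0.013] turn [ 0.0001  0.0014 -0.0005] F [-0.1 -0.5  0. ] M [ 0.02 -0.03  0.02] lean [-0.    -0.003  0.001] [581.7  32.9  71.8] 50.16767688597273
```

View pics/d_side.png

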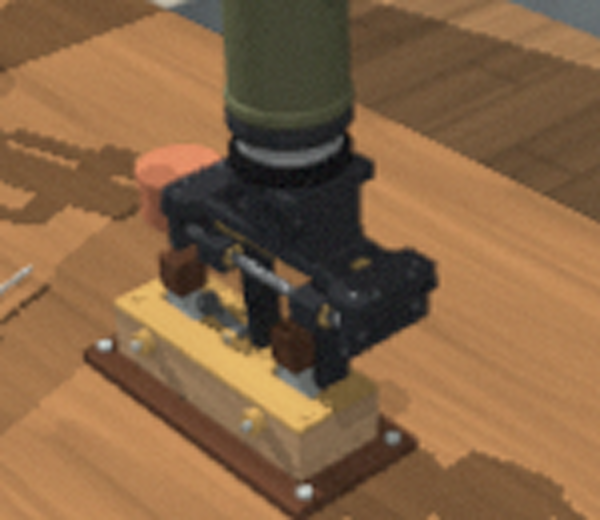

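The fingers straddle the head at (293,345) zoomed. I'll close on it.

Call:
step_arm(steps=[[0,0,0,0,0,0,0.3],[0,0,0,0,0,0,0.2],[0,0,0,0,0,0,0.2],[0,0,0,0,0,0,0.2]])

```text
clock: 4.55
ee_pos: [582.7, 33.0, 73.1]
tcp_rot: [0.005, 3.136, 0.001]
force: [-0.3, 0.9, 5.5]
opening: 25.6
```

```bash
python3 -c "
from h import *
go([581.4,32.9,71])"
```

```text
shift [-0.013 -0.001 -0.021] turn [-0.0002  0.0028 -0.0003] F [-0.3  0.9  5.5] M [ 0.03  0.15 -0.09] lean [ 0.    -0.006  0.001] [582.7  33.   73.1] 25.591918191759234
```

Call:
step_arm(steps=[[-0.01,-0.031,-0.01,0.05,0.001,0,0.2],[-0.01,-0.062,-0.015,0.1,0.001,0,0.2],[-0.01,-0.062,-0.015,0.1,0.001,0,0.2]])

```text
clock: 4.92
ee_pos: [582.6, 26.2, 72.4]
tcp_rot: [0.012, 3.12, 0.32]
force: [0.4, -0.8, 6.7]
opening: 25.7
```

```bash
cat >> h.py <<'E'
def pv(lift,th):
    # desired TCP: pivot model
    h=72-42+lift; return [581.6,32.9-h*np.sin(th),42+h*np.cos(th)]
def side(name):
    p=snapshot('side'); a=cv2.cvtColor(p['pixels'],cv2.COLOR_RGB2BGR)[120:250,200:350]
    cv2.imwrite('pics/'+name+'.png',cv2.resize(a,None,fx=4,fy=4,interpolation=cv2.INTER_CUBIC))
E
python3 -c "
from h import *
go(pv(0,-.2),-.2);side('r1')"
```

```text
shift [-0.01   0.126 -0.01 ] turn [-0.2022  0.003   0.0016] F [ 0.4 -0.8  6.7] M [0.26 0.08 0.02] lean [ 0.204 -0.006 -0.004] [582.6  26.2  72.4] 25.696975561140633
```

View pics/r1.png

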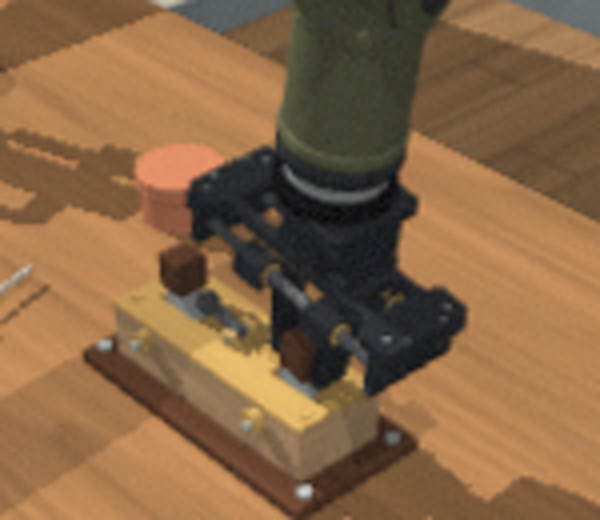

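Call:
step_arm(steps=[[-0.005,0.06,0.015,-0.09,0.002,0,0.2],[-0.005,0.12,0.02,-0.18,0.002,0,0.2],[-0.005,0.126,0.02,-0.2,0.002,0,0.2],[-0.005,0.126,0.02,-0.2,0.002,0,0.2]])

```text
clock: 5.48
ee_pos: [582.8, 43.2, 75.5]
tcp_rot: [0.001, 3.121, -0.307]
force: [-3.1, 5.7, 10.0]
opening: 25.8
```

```bash
python3 -c "
from h import *
go(pv(2,.2),.2);side('r2')"
```

```text
shift [-0.012 -0.167 -0.021] turn [ 0.1979  0.0025 -0.0012] F [-3.1  5.7 10. ] M [ 1.07  0.6  -0.17] lean [-0.196 -0.005  0.003] [582.8  43.2  75.5] 25.770013309847467
```

View pics/r2.png

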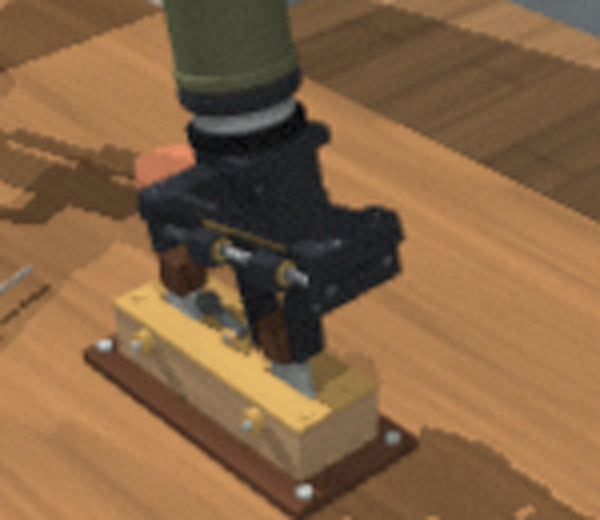

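Call:
step_arm(steps=[[-0.01,-0.06,0.005,0.07,0.002,0,0.2],[-0.01,-0.12,0.01,0.15,0.002,0,0.2],[-0.01,-0.175,0.0,0.21,0.002,0,0.2],[-0.01,-0.175,0.0,0.21,0.002,0,0.2]])

```text
clock: 6.02
ee_pos: [582.1, 23.1, 75.6]
tcp_rot: [0.013, 3.119, 0.359]
force: [-0.8, -2.0, 5.5]
opening: 25.5
```

```bash
python3 -c "
from h import *
go(pv(3,-.1),-.1);side('r3')"
```

```text
shift [-0.005  0.131 -0.008] turn [-0.1647  0.0012  0.0024] F [-0.8 -2.   5.5] M [-0.37  0.01  0.02] lean [ 0.229 -0.002 -0.005] [582.1  23.1  75.6] 25.53334554005256
```

View pics/r3.png

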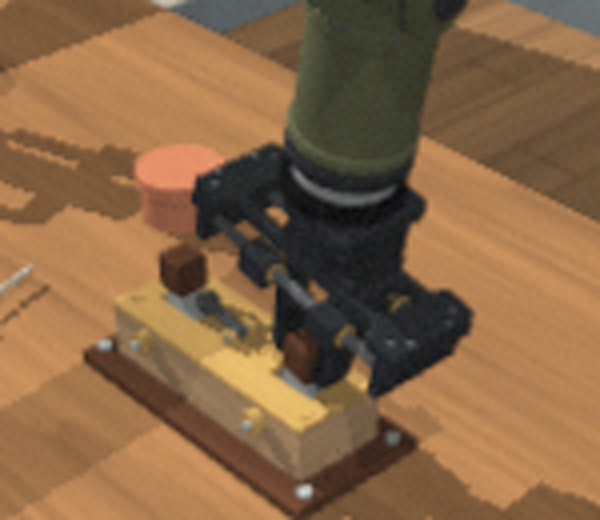

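Call:
step_arm(steps=[[-0.005,0.06,0.02,-0.08,0.001,0,0.2],[-0.005,0.12,0.02,-0.15,0.001,0.002,0.2],[-0.005,0.13,0.015,-0.165,0.001,0.002,0.2],[-0.005,0.13,0.015,-0.165,0.001,0.002,0.2]])

```text
clock: 6.58
ee_pos: [582.3, 38.3, 78.1]
tcp_rot: [-0.001, 3.135, -0.162]
force: [-0.9, 2.2, 9.2]
opening: 25.8
```

```bash
python3 -c "
from h import *
go(pv(4,.22),.22);side('r4')"
```

```text
shift [-0.007 -0.129 -0.03 ] turn [ 0.1616  0.0012 -0.0019] F [-0.9  2.2  9.2] M [ 0.46  0.32 -0.09] lean [-0.103 -0.002  0.004] [582.3  38.3  78.1] 25.81450880158716
```

View pics/r4.png

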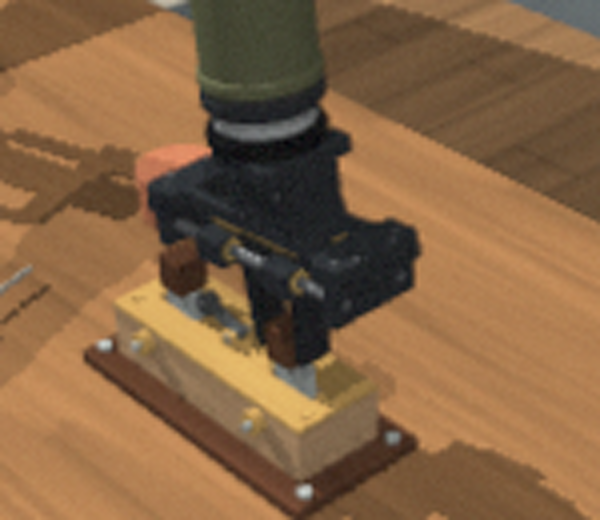

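```bash
cat >> h.py <<'E'
def overlay(name,z0=73.1):
    st=read_state(); p=snapshot('side')
    a=cv2.resize(cv2.cvtColor(p['pixels'],cv2.COLOR_RGB2BGR)[140:230,230:330],None,fx=6,fy=6,interpolation=cv2.INTER_CUBIC)
    D=(R.from_rotvec(st['tcp_rot'])*RT.inv()).as_matrix(); b=a.copy()
    def draw(org,col):
        for X in ([[s*13,t*13,z] for s,t in((1,1),(1,-1),(-1,-1),(-1,1))] for z in(-1.1,26.9)):
            cv2.polylines(b,[((proj(p,org+np.array(X)@D.T)-[230,140]+.5)*6).astype(int)],True,col,1)
        X=[[-5,-15,-1.1],[-5,-15,-17],[-5,15,-17],[-5,15,-1.1]]
        cv2.polylines(b,[((proj(p,org+np.array(X)@D.T)-[230,140]+.5)*6).astype(int)],True,col,1)
    e=np.array(st['ee_pos']); draw(e,(0,255,0))
    th=np.arcsin(D[2,1]); 
    h=(z0-42); draw(np.array([e[0],32.9,42])+h*D[:,2],(0,0,255))
    cv2.imwrite('pics/'+name+'.png',np.vstack([a,b])[:, :] if 0 else np.hstack([a[:, 0:400],b[:, 0:400]]))
    print(e.round(1),np.round(st['force'],1),'lean',th.round(3))
E
python3 -c "
from h import *
overlay('o4')"
```

```text
[582.3  38.3  78.1] [-0.7  3.1  9.2] lean -0.102
```

View pics/o4.png

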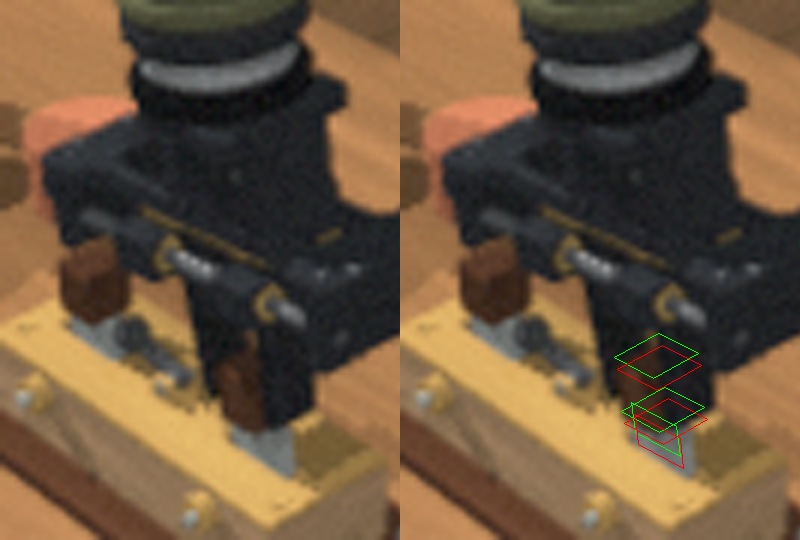

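Call:
step_arm(steps=[[0,-0.05,0.007,0.06,0.001,0,0.2],[-0.005,-0.1,0.007,0.12,0.001,0,0.2],[-0.005,-0.14,0.005,0.162,0.001,0,0.2],[-0.005,-0.14,0.005,0.162,0.001,0,0.2]])

```text
clock: 7.18
ee_pos: [581.9, 24.7, 78.6]
tcp_rot: [0.006, 3.121, 0.357]
force: [-0.6, 2.6, 1.5]
opening: 25.3
```

```bash
python3 -c "
from h import *
go(pv(4,-.1),-.1);overlay('o5')"
```

```text
shift [-0.003  0.116 -0.028] turn [-0.164   0.0004  0.0002] F [-0.6  2.6  1.5] M [ 0.54 -0.05 -0.09] lean [ 0.228 -0.001 -0.   ] [581.9  24.7  78.6] 25.27731627085806
[581.9  24.7  78.6] [-0.6  2.6  1.5] lean 0.228
```

View pics/o5.png

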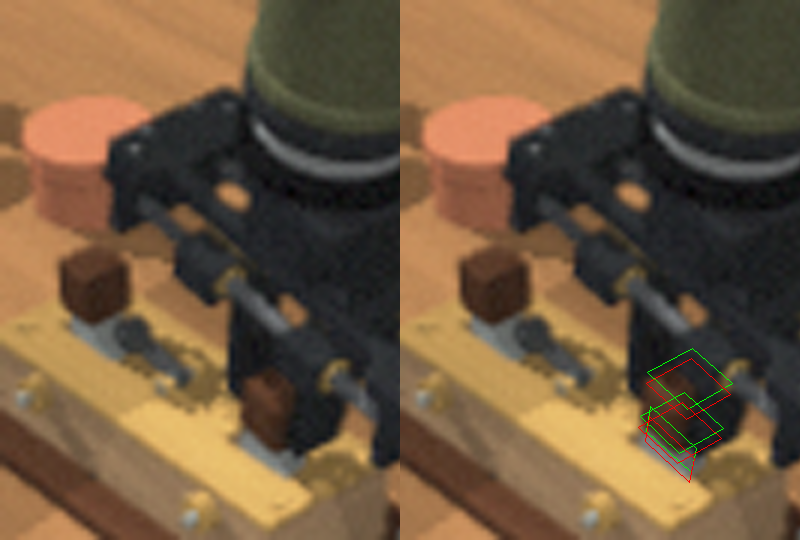

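Call:
step_arm(steps=[[0,0.05,0.012,-0.06,0,0,0.2],[0,0.1,0.018,-0.12,0,0,0.2],[0,0.14,0.02,-0.165,0,0,0.2],[0,0.14,0.02,-0.165,0,0,0.2],[0,0.09,0.027,-0.1,0,0,0.2],[0,0.04,0.028,-0.04,0,0,0.2],[0,0,0.026,0,0,0,0.2],[0,0,0.026,0,0,0,0.2]])

```text
clock: 8.22
ee_pos: [581.5, 25.2, 81.1]
tcp_rot: [-0.008, -3.121, -0.361]
force: [-0.2, 2.4, -1.2]
opening: 25.8
```

```bash
python3 -c "
from h import *
go(pv(4,-.1),-.1);overlay('o6')"
```

```text
shift [ 0.001  0.111 -0.052] turn [-1.653e-01  1.000e-04  6.000e-04] F [-0.2  2.4 -1.2] M [0.63 0.09 0.  ] lean [ 0.231 -0.    -0.001] [581.5  25.2  81.1] 25.84187744139147
[581.5  25.2  81.1] [-0.2  2.4 -1.2] lean 0.231
```

View pics/o6.png

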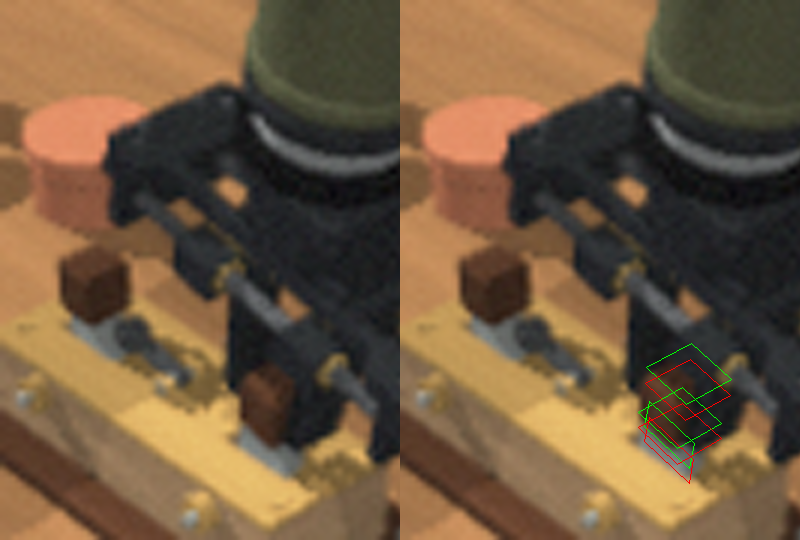

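Call:
step_arm(steps=[[0,0.05,0.012,-0.06,0,0,0.2],[0,0.1,0.02,-0.12,0,0,0.2],[0,0.14,0.022,-0.165,0,0,0.2],[0,0.14,0.022,-0.165,0,0,0.2],[0,0.09,0.028,-0.1,0,0,0.2],[0,0.04,0.03,-0.04,0,0,0.2],[0,0,0.028,0,0,0,0.2],[0,0,0.028,0,0,0,0.2]])

```text
clock: 9.28
ee_pos: [581.2, 25.3, 83.9]
tcp_rot: [-0.009, -3.12, -0.364]
force: [-0.1, 2.3, -0.6]
opening: 25.6
```

```bash
python3 -c "
from h import *
go(pv(4,-.1),-.1);overlay('o7')"
```

```text
shift [ 0.004  0.11  -0.08 ] turn [-0.1662 -0.      0.0012] F [-0.1  2.3 -0.6] M [0.5  0.08 0.06] lean [ 0.232  0.    -0.002] [581.2  25.3  83.9] 25.60358975107297
[581.2  25.3  83.9] [-0.1  2.3 -0.6] lean 0.232
```

View pics/o7.png

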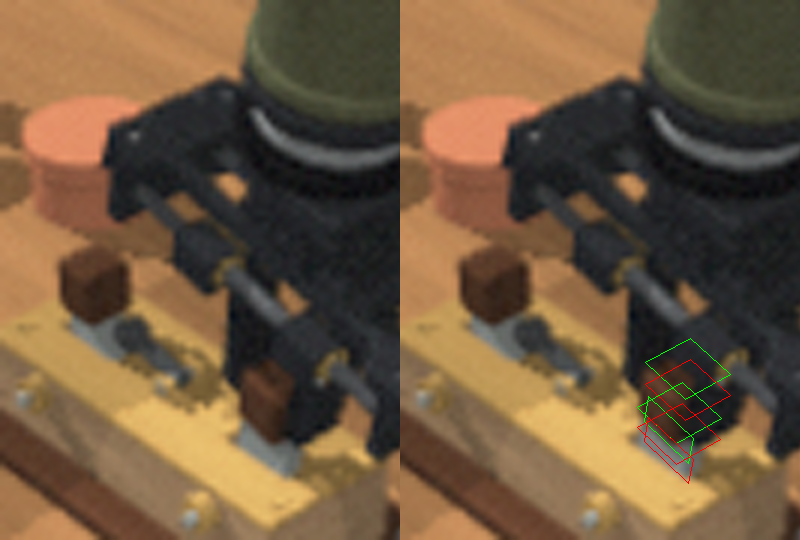

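Call:
step_arm(steps=[[0,0.05,0.012,-0.06,0,0,0.2],[0,0.1,0.02,-0.12,0,0,0.2],[0,0.14,0.022,-0.165,0,0,0.2],[0,0.14,0.022,-0.165,0,0,0.2],[0,0.09,0.028,-0.1,0,0,0.2],[0,0.04,0.03,-0.04,0,0,0.2],[0,0,0.028,0,0,0,0.2],[0,0,0.028,0,0,0,0.2]])

```text
clock: 10.32
ee_pos: [580.9, 25.2, 86.8]
tcp_rot: [-0.011, -3.119, -0.367]
force: [-0.8, 1.4, -0.5]
opening: 25.5
```

Call:
step_arm(steps=[[0,0.05,0.012,-0.06,0,0,0.2],[0,0.1,0.02,-0.12,0,0,0.2],[0,0.14,0.022,-0.165,0,0,0.2],[0,0.14,0.022,-0.165,0,0,0.2],[0,0.09,0.028,-0.1,0,0,0.2],[0,0.04,0.03,-0.04,0,0,0.2],[0,0,0.028,0,0,0,0.2],[0,0,0.028,0,0,0,0.2]])

```text
clock: 11.32
ee_pos: [580.6, 24.6, 89.7]
tcp_rot: [-0.016, -3.118, -0.371]
force: [-0.7, 1.2, -1.3]
opening: 25.5
```

```bash
python3 -c "
from h import *
go(pv(4,0),0);overlay('o8')"
```

```text
shift [ 0.01   0.083 -0.137] turn [-0.1186 -0.0003  0.0031] F [-0.7  1.2 -1.3] M [0.21 0.21 0.05] lean [ 0.237  0.001 -0.006] [580.6  24.6  89.7] 25.504732585241634
[580.6  24.6  89.7] [-0.7  1.2 -1.3] lean 0.237
```

View pics/o8.png

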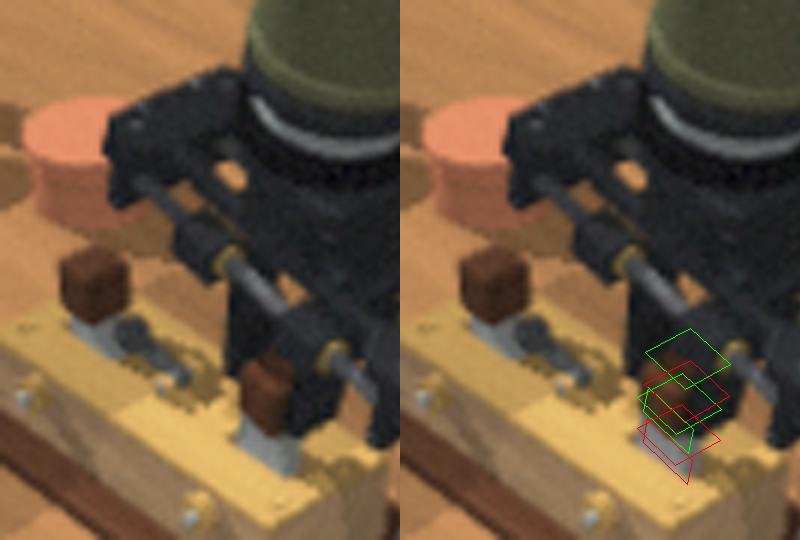

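Call:
step_arm(steps=[[0,0.05,0.015,-0.06,0,0.001,0.2],[0.005,0.1,0.022,-0.12,0,0.002,0.2],[0.005,0.14,0.024,-0.165,0,0.003,0.2],[0.005,0.14,0.024,-0.165,0,0.003,0.2],[0.005,0.11,0.03,-0.14,0,0.003,0.2],[0.005,0.09,0.033,-0.119,0,0.003,0.2],[0.005,0.09,0.035,-0.119,0,0.003,0.2],[0.005,0.09,0.035,-0.119,0,0.003,0.2]])

```text
clock: 12.38
ee_pos: [580.7, 34.5, 93.1]
tcp_rot: [-0.003, -3.14, 0.004]
force: [-1.0, 1.9, -5.5]
opening: 25.1
```

```bash
python3 -c "
from h import *
go([581.4,33.5,100],0);overlay('o9')"
```

```text
shift [ 0.007 -0.01   0.069] turn [ 0.0012 -0.0007 -0.0009] F [-1.   1.9 -5.5] M [ 0.67  0.23 -0.1 ] lean [-0.002  0.001  0.002] [580.7  34.5  93.1] 25.096751289262187
[580.7  34.5  93.1] [-1.   1.9 -5.5] lean -0.002
```

View pics/o9.png

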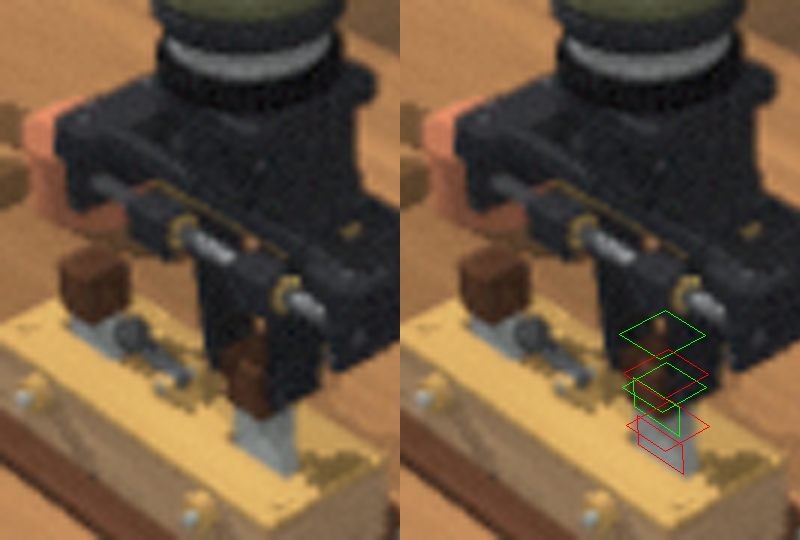

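Call:
step_arm(steps=[[0,-0.06,0.0,0.055,0,0,0.2],[0.005,-0.12,0.0,0.11,0,0,0.2],[0.005,-0.12,0.005,0.11,0,0,0.2],[0.005,-0.06,0.015,0.05,0,0,0.2],[0.005,0,0.02,0,0,0,0.2],[0.005,0.05,0.02,-0.055,0,0,0.2],[0.005,0.05,0.02,-0.055,0,0,0.2]], newtons=50)

```text
clock: 13.3
ee_pos: [581.1, 42.6, 95.5]
tcp_rot: [0.007, -3.136, 0.181]
force: [-2.6, 4.2, -0.0]
opening: 25.2
```

```bash
python3 -c "
from h import *
go([581.4,33.5,100],0);overlay('o10')"
```

```text
shift [ 0.003 -0.091  0.045] turn [ 0.0577 -0.0003 -0.0042] F [-2.6  4.2 -0. ] M [ 1.05  0.73 -0.08] lean [-0.115  0.001  0.008] [581.1  42.6  95.5] 25.18620725128045
[581.1  42.6  95.5] [-2.6  4.2 -0. ] lean -0.115
```

View pics/o10.png

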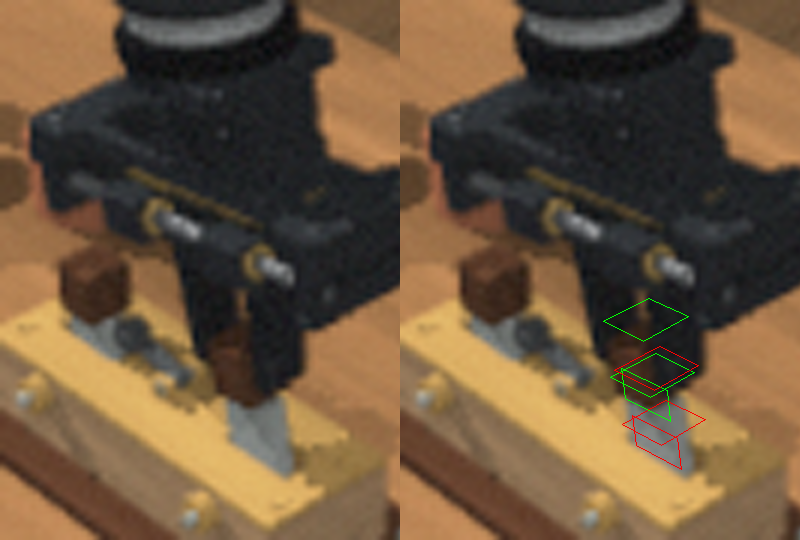

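Call:
step_arm(steps=[[0,-0.06,0.01,0.055,0,0,0.2],[0,-0.12,0.012,0.11,0,-0.002,0.2],[0,-0.19,0.012,0.17,0,-0.003,0.2],[0,-0.19,0.014,0.17,0,-0.004,0.2],[0,-0.14,0.02,0.11,0,-0.004,0.2],[0,-0.09,0.03,0.058,0,-0.004,0.2],[0,-0.09,0.035,0.058,0,-0.004,0.2],[0,-0.09,0.035,0.058,0,-0.004,0.2]], newtons=60)

```text
clock: 14.35
ee_pos: [581.9, 32.9, 99.5]
tcp_rot: [0.009, 3.141, 0.006]
force: [0.2, 0.1, -1.1]
opening: 25.6
```

```bash
python3 -c "
from h import *
go([581.4,33.5,103],0);overlay('o11')"
```

```text
shift [-0.005  0.006  0.035] turn [-0.002   0.0005  0.001 ] F [ 0.2  0.1 -1.1] M [-0.03 -0.05 -0.02] lean [ 0.004 -0.001 -0.002] [581.9  32.9  99.5] 25.594777925413922
[581.9  32.9  99.5] [ 0.2  0.1 -1.1] lean 0.004
```

View pics/o11.png

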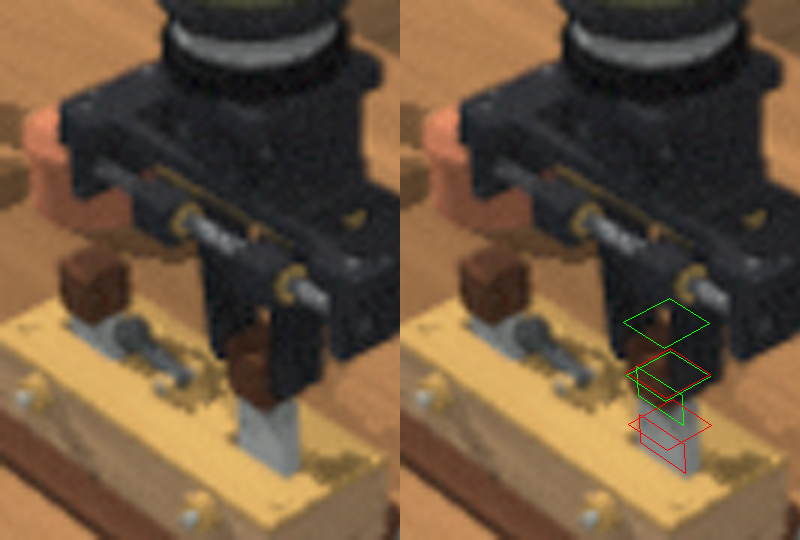

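Force is about -1.1 N, which is just the block's weight, so it is free. I'll lift straight up.

Call:
step_arm(steps=[[0,0.005,0.05,0,0,0,0.2],[0,0.005,0.12,-0.001,0,0,0.2],[0,0.005,0.2,-0.001,0,0,0.2],[0,0.005,0.28,-0.001,0,0,0.2],[0,0.005,0.32,-0.001,0,0,0.2],[0,0.005,0.32,-0.001,0,0,0.2],[0,0.005,0.32,-0.001,0,0,0.2]])

```text
clock: 15.28
ee_pos: [581.6, 32.8, 131.1]
tcp_rot: [0.011, 3.141, 0.003]
force: [-0.3, 0.3, -0.9]
opening: 25.4
```

```bash
python3 -c "
from h import *
go([581.4,33.5,131],0);overlay('o12')
p=snapshot('side');
for s in silhouettes(p,'block_r'): print(s['conf'],s['bbox'])
print(proj(p,[[581.8,33,z] for z in(56,66,76,86)]))"
```

```text
shift [-0.002  0.007 -0.001] turn [-0.0011  0.0001  0.0017] F [-0.3  0.3 -0.9] M [-0.06 -0.02  0.04] lean [ 0.002 -0.    -0.003] [581.6  32.8 131.1] 25.410846241941613
[581.6  32.8 131.1] [-0.3  0.3 -0.9] lean 0.002
0.74 [241.4, 181.7, 255.1, 198.1]
0.65 [265.6, 184.2, 278.7, 213.9]
[[274.61615968 215.03802122]
 [274.51681847 212.06175325]
 [274.41633021 209.05111919]
 [274.3146749  206.00552034]]
```

View pics/o12.png

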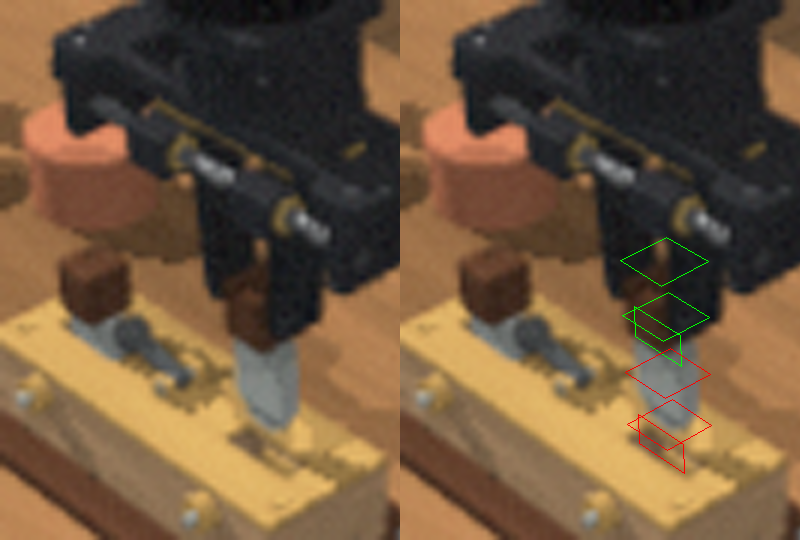

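Call:
step_arm(steps=[[0,0,0.03,0,0,0,0.2],[0,0,0.06,0,0,0,0.2],[0,0,0.06,0,0,0,0.2],[0,0,0.06,0,0,0,0.2],[0,0,0.06,0,0,0,0.2]])

```text
clock: 16.05
ee_pos: [581.5, 32.7, 136.9]
tcp_rot: [-0.011, -3.142, -0.003]
force: [-0.4, -0.1, -1.1]
opening: 25.3
```

```bash
python3 -c "
from h import *
go([581.4,33.5,131],0);overlay('o13')
p=snapshot('side');print(proj(p,[[581.8,33,z] for z in(56,66,76,86)]))
print(max(abs(read_state()['dq'])))"
```

```text
shift [-0.001  0.008 -0.059] turn [-0.001  -0.      0.0017] F [-0.4 -0.1 -1.1] M [ 0.04 -0.   -0.05] lean [ 0.002  0.    -0.003] [581.5  32.7 136.9] 25.346332372899138
[581.5  32.7 136.9] [-0.4 -0.1 -1.1] lean 0.002
[[274.61615968 215.03802122]
 [274.51681847 212.06175325]
 [274.41633021 209.05111919]
 [274.3146749  206.00552034]]
0.00178948534430056
```

View pics/o13.png

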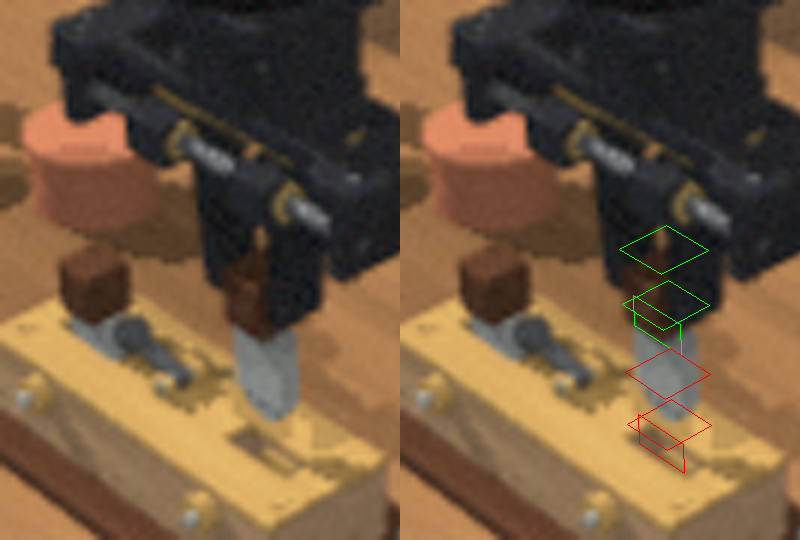

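The foot is at about row 210, which puts it roughly 17 mm above the jig top. The block hangs upright over the open slot, and the keeper, block_l and jig look unchanged. I'm handing the job in.

```bash
python3 -c "
from h import *
print(close_job())"
```

```text
the job is handed in; nothing more can be done
None
```

I pulled block_r free and handed the job in with it still gripped, upright and still over its slot; `close_job` gives no verdict. The keeper leans to plate +y, towards block_l, so block_r was the one to take.

I gripped its head along the jig. I rocked it outward to about +0.23 rad and inward, first to about -0.2 rad and after that to about -0.1 rad, rising a little over 1 mm per swing until it came loose. Then I lifted it straight up.

**Last checks:**
- **Block:** the force on the tool was about -1.1 N, just the block's weight. The side picture puts the foot about 17 mm above the jig's top. The tool's lean was about 0.002 rad, and the block itself looked upright.
- **Surroundings:** the jig, keeper and block_l look unmoved in the last side picture. In that view the tin also looks unmoved; the awl and key lever were out of the frame and I did not check them again, though the arm never worked near them.

**What disagreed:**
- The head slipped about 4 mm in the pads near the end of the rocking, so the tool's height overstates how far the block rose. I raised the grip to 60 N, and the block stayed held.
- On the first inward swing the gripper came very near block_l's head, with about 10 N and 1 Nm showing; it may have touched. I saw no change in block_l and kept the later inward leans small.
- The vertical force read 5 to 10 N upward during the first swings. I put part of that down to the fingertips resting on the blade's shoulders, but did not confirm it.

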